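# Feed the top breeder box from the yellow scoop

### The job

Lift the loaded yellow scoop out of the crowded crate and tip all six feed balls into the topmost clear breeder box, without spilling any. Then set the empty scoop down upright and flat inside the white tray, lowering it before you let go, and leave everything else where it is.

Things in the scene. Friction and masses are not known exactly. Their poses are not given: they have to be found in the camera images.
- scoop: yellow plastic feed scoop, the target, upright on the crate floor: 120 mm (x) x 68 (y), walls 48 high, 4 thick, 140 g. Origin: centre of its underside, z up. Open mouth at the -x end (x = -60): a 25 degree ramp, its lip 18 above the underside. A bar handle runs along x above it, 18 wide (y), 24 tall, centre line 100 up, x = -32 to 60, on a post at the rear. Six feed balls lie loose in it
- scoop_grip (a point): middle of the yellow scoop's bar handle, 5 mm behind the scoop's centre and 100 mm above its underside; axes as the scoop's
- scoop_in (a point): centre of the yellow scoop's inside, 20 mm above its underside
- tier_in (a point): centre of the inner floor (98 mm above the table) of the topmost of three stacked clear plastic breeder boxes with white rims, a fixed stack; inside 192 mm (its x) x 212 (its y), open at the top, rim 46 mm above this point; z up
- tray_in (a point): centre of the inner floor (4 mm above the table) of the flat white tray, fixed; inside 172 mm (its x) x 112 (its y), rim 8 mm above this point; z up
- crate: open green plastic crate, fixed, 270 x 270 mm outside, 60 high, wall and floor 5; origin at the centre of its underside; a blue spring clip sits on its far (+x) edge, reaching 85 above the table
- blue_scoop: a like scoop in blue, empty, standing in the same crate beside the yellow one; same shape and origin as the yellow scoop; not wanted
- scraper: scraper with beech handle and steel blade, 170 mm long along its y, 48 wide, 18 high, lying in the crate; origin under the handle side of its middle
- tube: glass feeding tube, 150 mm long along its y, 16 across with two square rubber collars of 22, lying in the crate; origin under its middle
- canister: red flip-top food canister, 84 mm across, 125 high, standing on the table; origin at the centre of its underside
- feed1: feed ball, brown, 24 mm across, 12 g, one of six in the yellow scoop; origin at its centre
- feed2: feed ball, brown, 24 mm across, 12 g, one of six in the yellow scoop; origin at its centre
- feed3: feed ball, brown, 24 mm across, 12 g, one of six in the yellow scoop; origin at its centre
- feed4: feed ball, brown, 24 mm across, 12 g, one of six in the yellow scoop; origin at its centre
- feed5: feed ball, brown, 24 mm across, 12 g, one of six in the yellow scoop; origin at its centre
- feed6: feed ball, brown, 24 mm across, 12 g, one of six in the yellow scoop; origin at its centre
Things that resemble listed ones, but are neither listed nor needed, are in the scene too. There is more than one size of the scoop; the job needs the middle-sized.

How it is judged (in metres and radians):
On the way, in this order (a step that is already met when the one before it is completed fails the run):
1. the yellow scoop is lifted clear of the crate (its underside more than 75 mm above the crate's) with all six balls still in it (z of scoop in the frame of crate above 0.075 m and distance between each of feed1, feed2, feed3, feed4, feed5, feed6 and scoop_in below 0.07 m), for 0.2 s.
2. all six balls lie in the topmost breeder box (x of feed1 in the frame of tier_in between -0.096 and 0.096 m and y of feed1 in the frame of tier_in between -0.106 and 0.106 m and z of feed1 in the frame of tier_in between 0.004 and 0.046 m and x of feed2 in the frame of tier_in between -0.096 and 0.096 m and y of feed2 in the frame of tier_in between -0.106 and 0.106 m and z of feed2 in the frame of tier_in between 0.004 and 0.046 m and x of feed3 in the frame of tier_in between -0.096 and 0.096 m and y of feed3 in the frame of tier_in between -0.106 and 0.106 m and z of feed3 in the frame of tier_in between 0.004 and 0.046 m and x of feed4 in the frame of tier_in between -0.096 and 0.096 m and y of feed4 in the frame of tier_in between -0.106 and 0.106 m and z of feed4 in the frame of tier_in between 0.004 and 0.046 m and x of feed5 in the frame of tier_in between -0.096 and 0.096 m and y of feed5 in the frame of tier_in between -0.106 and 0.106 m and z of feed5 in the frame of tier_in between 0.004 and 0.046 m and x of feed6 in the frame of tier_in between -0.096 and 0.096 m and y of feed6 in the frame of tier_in between -0.106 and 0.106 m and z of feed6 in the frame of tier_in between 0.004 and 0.046 m), for 0.2 s.
3. the scoop, still held, is upright and within 12 mm of the tray's floor (horizontal distance between scoop and tray_in below 0.045 m and angle between scoop's own z axis and vertical below 0.08 rad and z of scoop in the frame of tray_in below 0.012 m and contact force between the fingers and scoop above 1 N), for 0.05 s.
At the end, for the whole second after the job is handed in: All six balls lie inside the topmost breeder box, between its floor and rim; the yellow scoop stands upright (within 0.08 rad) and flat on the white tray's floor (underside within 4 mm of it, centre within 45 mm of the tray's centre), released and at rest (under 0.02 m/s) (all of step 2 and horizontal distance between scoop and tray_in below 0.045 m and angle between scoop's own z axis and vertical below 0.08 rad and z of scoop in the frame of tray_in between -0.004 and 0.004 m and linear speed of scoop below 0.02 m/s and contact force between the fingers and scoop below 0.1 N); the robot touches nothing.
It fails at once if the blue scoop is moved more than 30 mm (distance of blue_scoop from where it was at the start of the episode above 0.03 m).
It fails at once if the scraper is moved more than 30 mm (distance of scraper from where it was at the start of the episode above 0.03 m).
It fails at once if the glass feeding tube is moved more than 30 mm (distance of tube from where it was at the start of the episode above 0.03 m).
It fails at once if the red canister is moved more than 30 mm (distance of canister from where it was at the start of the episode above 0.03 m).
It also fails if it takes over 64 s, if anything falls off the work surface, if the arm or the gripper's body presses on something with over 40 N, if the wrist force passes 120 N, or if a joint passes its speed limit or range.

### The arm

A 7-joint arm with a two-finger parallel gripper is mounted at the origin on the work surface. World frame = base frame: x ahead of the robot, y to its left, z up, the work surface at z = 0. Lengths are in mm, angles in rad, forces in N, time in s.
With the tool pointing down it reaches from about 400 to 875 mm from the base axis. Payload 4.4 kg.
Tool frame: the origin (TCP) lies midway between the tips of the shut fingers; the grasp point (between the pads) lies 19 mm behind it; z points along the fingers, y is the line along which they close (so a half turn about z gives the same grasp; the last joint's range is limited). The gripper opens to 85 mm and grips with 20 to 120 N. Pads are 22 mm wide; open, the fingers measure 114 mm over their backs; the gripper's body (76 mm by 85 mm) begins 54 mm behind the grasp point. The pads swing forward as they close: fully open they stand 13 mm farther back than shut.
Start: joints at [-1.218, 0.628, 0.038, 1.517, -0.027, 0.996, -0.02], TCP at [264.31, 593.85, 231.313] pointing down, gripper open.
Joint ranges: [-3.06, 3.06], [-0.37, 2.12], [-1.25, 1.32], [0.18, 2.47], [-1.1, 4.24], [0.23, 1.98], [-2.94, 2.94]. Speed limits (rad/s): [2.57, 2.57, 3.14, 3.14, 3.14, 3.14, 3.14].

### API

Orientations are given as [roll, pitch, yaw] about the fixed x, y, z axes, in that order (R = Rz(yaw) Ry(pitch) Rx(roll)).
In Python, from cell import ctrl gives the robot as it stands. The module is installed in compiled form; this text tells all that it offers.
- The arm moves only by the tool step_arm, never from a script. Its argument "commands" is one flat list of numbers, 7 for each row, row after row: the shift along the tool's x, y, z in cm, then the turn, a rotation vector about the tool's x, y, z in rad, then the opening, from 0 (shut) to 1 (fully open). A call has 1 to 10 rows; each row is the pose to reach, as a shift and turn from the pose commanded when the call began, along the tool's axes at that moment; what a row does not reach only later rows make up. A row lasts 1/10 s, in which the tool goes at most 50 mm and 8.59 degrees, less where a joint would pass 70% of its speed; a pose out of reach is approached as far as the arm can. A call with a gripper value outside its range is refused whole. The fingers move at their own pace and stop on an object; the grip force is fixed at half the most. Time passes only in rows, so rows that repeat a pose let the fingers close. It gives the time, the measured TCP pose, the force, the opening and the grip force at its end, in the units of the state.
- ctrl.read_state(): the state, without advancing time (a new reading comes with each control period).
- ctrl.get_image(name): name is "scene" or "side" or "wrist"; returns a dict with "image" (420x560x3 uint8, red, green, blue), "range_z" (420x560 float32, mm along the optical axis (not along the pixel's ray), 0 where there is no reading), "vfov" (degrees; the focal length in pixels is half the picture's height over the tangent of half this angle, whatever the lens; pixels are square), "cx", "cy" (the principal point, pixels), "D" ([k1, k2, p1, p2, k3] as OpenCV has them; the pictures are not rectified), "world_to_cam" (4x4, takes a point from world to camera coordinates). Camera axes: x right, y down, z forward; pixel columns grow to the right and rows downward; lengths in mm; the calibration is good to about 2 mm. A picture is of the moment at which its call begins.
- ctrl.finish_job(): hands the job in; it is judged then, once.
The state is a dict: "clock": time; "qpos": joint angles; "qd": joint speeds; "tau": joint torques, N m; "eef_pos": TCP position; "tool_rot": TCP orientation; "force": force on the tool from outside, world axes, zero at the start; "torque": the same for the moment, N m; "width": finger opening in mm; "gripper_force": force on a finger pad.
Only numpy, scipy, OpenCV 4.12 (cv2) and the standard library are available. Lean on these libraries where they do the work, as an engineer would, in place of code of your own. Each camera call takes 0.05 s, during which the arm holds its last target. There are 200 camera calls.

## Working session

There is one attempt and no reset: what is moved stays moved. The work goes in short steps, Python scripts to look and compute and a tool call to move; the robot and the scene stay as the last step left them, time stands still between calls to the robot, and variables do not carry over. Pictures are saved under pics/ and viewed, at most 10 in all, crops included, and the job is handed in when it is done.

Besides the shell and the picture viewer there is one more tool, called after "Emit:" by a JSON object that holds its "name" and its "arguments", one argument or row to a line. step_arm: Moves the arm, as the interface text tells. Its arguments: {"type":"object","properties":{"commands":{"type":"array"}},"required":["commands"]}

```bash
mkdir -p pics; cat > h.py <<'E'
import numpy as np, cv2, pickle
from cell import ctrl
from scipy.spatial.transform import Rotation as R
def grab(n,save=None):
    d=ctrl.get_image(n); pickle.dump(d,open(f'{n}.pkl','wb'))
    if save: cv2.imwrite(f'pics/{save}.png',cv2.cvtColor(d['image'],cv2.COLOR_RGB2BGR))
    return d
def load(n): return pickle.load(open(f'{n}.pkl','rb'))
def K(d):
    f=210/np.tan(np.radians(d['vfov'])/2); return np.array([[f,0,d['cx']],[0,f,d['cy']],[0,0,1.]])
def cloud(d):
    v,u=np.mgrid[0:420,0:560]; p=np.stack([u,v],-1).reshape(-1,1,2).astype(np.float64)
    n=cv2.undistortPoints(p,K(d),np.array(d['D'],float)).reshape(420,560,2); z=d['range_z'].astype(float)
    c=np.concatenate([n*z[...,None],z[...,None]],-1); T=np.linalg.inv(np.array(d['world_to_cam']))
    w=c@T[:3,:3].T+T[:3,3]; w[z<=0]=np.nan; return w
def proj(d,P):
    T=np.array(d['world_to_cam']); rv=cv2.Rodrigues(T[:3,:3])[0]
    return cv2.projectPoints(np.array(P,float).reshape(-1,1,3),rv,T[:3,3],K(d),np.array(d['D'],float))[0].reshape(-1,2)
E
python3 - <<'E'
from h import *
s=ctrl.read_state(); print(s)
ims=[grab(n)['image'] for n in ('scene','side','wrist')]
for n,i in zip('abc',ims): cv2.imwrite(f'pics/{n}.png',i[...,::-1])
for n in ('scene','side'):
    d=load(n); T=np.linalg.inv(np.array(d['world_to_cam'])); print(n,T[:3,3],T[:3,2],d['D'])
E
```

```text
{'clock': 0.0, 'qpos': array([-1.21778851,  0.62935943,  0.03842748,  1.51833862, -0.02701562,
        0.99630466, -0.01999165]), 'qd': array([ 1.27596397e-03, -1.65499514e-03, -6.02616972e-04, -3.49530644e-05,
       -3.79146332e-04,  2.86924259e-05, -8.00913895e-04]), 'tau': array([ 1.21735051e-03, -5.63420641e+01,  1.22640934e+00, -1.93448746e+01,
        1.09544961e-02,  1.04330099e-02,  7.35781441e-06]), 'eef_pos': array([264.04833295, 593.28077681, 230.38959452]), 'tool_rot': array([-3.13969995e+00,  3.52231076e-06,  2.72279706e+00]), 'force': array([-0.29941977, -1.13742438, -0.16861024]), 'torque': array([ 0.00797243, -0.02815114, -0.01588652]), 'gripper_force': 0.0, 'width': 85.43718291101848}
scene [1024.58376199 -471.8936647  1114.14834556] [-0.43073409  0.36262402 -0.82642118] [-0.01456096  0.          0.          0.          0.        ]
side [ -80.00501635 -780.39761201  829.47246664] [ 0.47477812  0.63321981 -0.61124333] [-0.13282828  0.          0.          0.          0.        ]
```

View pics/a.png

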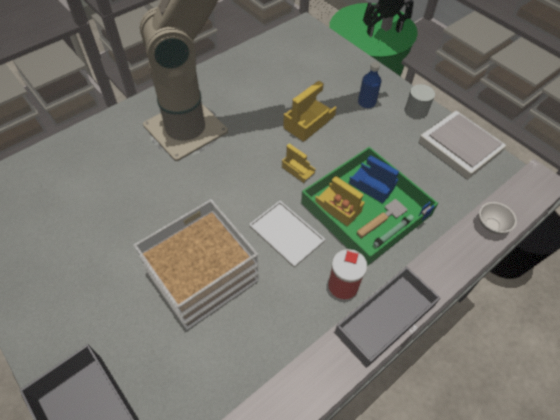

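View pics/b.png

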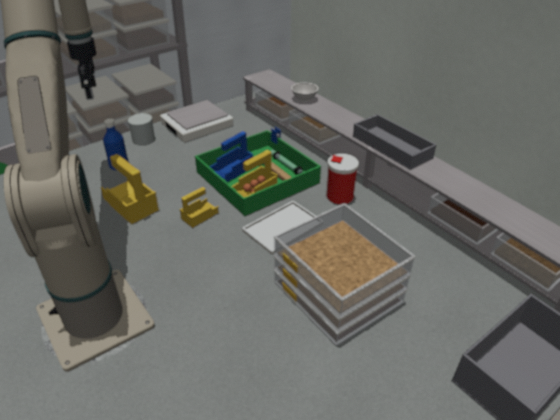

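Yellow scoops in the scene view are a large one (310,112), a small one (297,163) and a middle-sized one in the green crate (340,200). Only the one in the crate holds balls, next to the blue scoop, so it is the target. I'll check it in an enlarged crop and measure.

```bash
python3 - <<'E'
from h import *
d=load('scene'); im=d['image']; w=cloud(d)
c=cv2.resize(im[140:265,235:445],None,fx=3.8,fy=3.8,interpolation=cv2.INTER_CUBIC); cv2.imwrite('pics/crop1.png',c[...,::-1])
def rect(m,name):
    P=w[m]; P=P[np.isfinite(P).all(1)]; r=cv2.minAreaRect(P[:,:2].astype(np.float32)); print(name,len(P),np.round(P.mean(0)),'rect',np.round(r[0]),np.round(r[1]),round(r[2],1),'z',np.round(np.percentile(P[:,2],[2,50,98])))
hsv=cv2.cvtColor(im,cv2.COLOR_RGB2HSV); H,S,V=[hsv[...,i].astype(int) for i in range(3)]
z=w[...,2]
roi=np.zeros((420,560),bool); roi[145:260,295:440]=1
yel=(H>18)&(H<32)&(S>140)&roi
rect((H>50)&(H<80)&(S>120)&roi&(z>54)&(z<66),'crate rim')
rect(yel&(z>70),'yellow handle'); rect(yel,'yellow all')
blu=(H>105)&(H<130)&(S>120)&roi&(w[...,0]<10000)
rect(blu&(z>70),'blue handle+clip')
r2=np.zeros_like(roi); r2[200:265,245:327]=1
rect((S<40)&(V>150)&r2&(z<25)&(z>1.0),'tray')
r3=np.zeros_like(roi); r3[200:325,130:262]=1
rect(r3&(z>135)&(z<155),'box rim'); rect(r3&(H<25)&(S>80)&(z<130)&(z>80),'box sub')
for u,v in [(338,200),(330,185),(355,195),(372,225),(395,208),(380,165),(372,185),(350,185),(325,182)]: print((u,v),np.round(w[v,u]))
E
```

```text
crate rim 143 [722. 222.  59.] rect [624. 229.] [224. 266.] 0.1 z [54. 59. 64.]
yellow handle 261 [540. 166. 108.] rect [482. 165.] [254.  27.] 2.4 z [ 78. 114. 120.]
yellow all 741 [502. 169.  51.] rect [472. 163.] [276.  78.] 2.7 z [  0.  34. 119.]
blue handle+clip 287 [585. 300. 107.] rect [634. 308.] [218.  28.] 6.4 z [ 73. 113. 119.]
tray 2137 [520.  -3.   5.] rect [518. -20.] [187. 169.] 4.8 z [ 1.  4. 14.]
box rim 973 [ 484. -262.  142.] rect [ 480. -261.] [223. 205.] 88.2 z [135. 142. 146.]
box sub 4798 [ 474. -263.   97.] rect [ 471. -259.] [203. 169.] 88.6 z [ 93.  97. 101.]
(338, 200) [538. 174.  24.]
(330, 185) [487. 191.  29.]
(355, 195) [596. 167. 115.]
(372, 225) [659. 191.  20.]
(395, 208) [658. 288.  14.]
(380, 165) [566. 294. 116.]
(372, 185) [573. 272.  50.]
(350, 185) [513. 251.   6.]
(325, 182) [468. 189.  25.]
```

View pics/crop1.png

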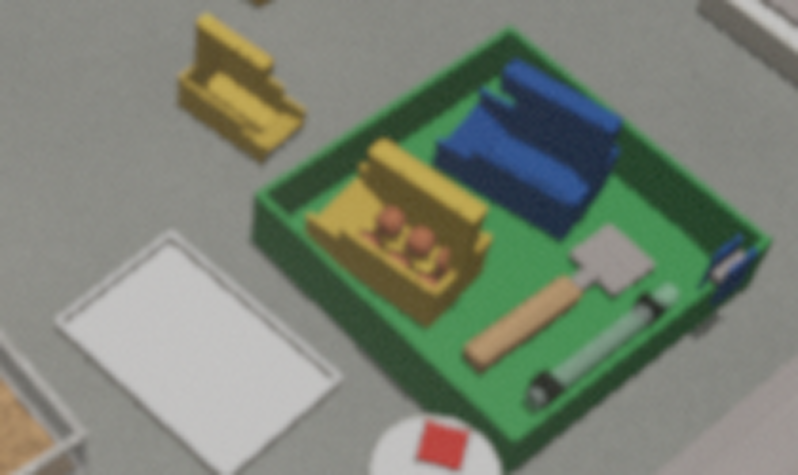

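The crop confirms it: the yellow scoop (crop ~(400,230)) holds brown balls, and its ramp mouth faces left, toward the robot. I'll refine the handle, tray and box fits and work out the first move.

```bash
cat >> h.py <<'E'
def rel(pos,rpy,s=None):
    s=s or ctrl.read_state(); A=R.from_euler('xyz',s['tool_rot']); B=R.from_euler('xyz',rpy)
    return np.round(A.inv().apply(np.array(pos)-s['eef_pos'])/10,2),np.round((A.inv()*B).as_rotvec(),3)
def log(s=None):
    s=s or ctrl.read_state(); open('log.txt','a').write(' '.join(map(str,[*s['qpos'],*s['eef_pos'],*s['tool_rot']]))+'\n')
E
python3 - <<'E'
from h import *
log()
d=load('scene'); im=d['image']
for n in('scene','side'):
    d=load(n); im=d['image']; w=cloud(d); X,Y,Z=[w[...,i] for i in range(3)]
    hsv=cv2.cvtColor(im,cv2.COLOR_RGB2HSV); H,S,V=[hsv[...,i].astype(int) for i in range(3)]
    yel=(H>15)&(H<35)&(S>120)
    def rect(m,name):
        P=w[m]; P=P[np.isfinite(P).all(1)].astype(np.float32); r=cv2.minAreaRect(P[:,:2]); 
        q=np.percentile(P,[3,97],axis=0); print(n,name,len(P),'rect',np.round(r[0]),np.round(r[1]),round(r[2],1),'q',np.round(q).tolist())
    rect(yel&(X>495)&(X<640)&(Y>120)&(Y<215)&(Z>110),'handle top')
    rect(yel&(X>480)&(X<640)&(Y>120)&(Y<215)&(Z>46)&(Z<57),'walls')
    rect((X>500)&(X<760)&(Y>270)&(Y<340)&(Z>108)&(Z<125)&(H>100)&(H<130),'blue top')
    rect((S<45)&(V>120)&(X>400)&(X<640)&(Y>-110)&(Y<105)&(Z>2.5)&(Z<18),'tray')
    rect((X>350)&(X<620)&(Y>-400)&(Y<-120)&(Z>138)&(Z<150),'rim')
    rect((H>50)&(H<80)&(S>100)&(X>450)&(Z>54)&(Z<66),'crate')
np.set_printoptions(suppress=True)
print(rel([550,166,160],[np.pi,0,np.pi]))
E
```

```text
Traceback (most recent call last):
cv2.error: OpenCV(4.12.0) /io/opencv/modules/imgproc/src/convhull.cpp:143: error: (-215:Assertion failed) total >= 0 && (depth == CV_32F || depth == CV_32S) in function 'convexHull'
```

```bash
python3 - <<'E'
from h import *
for n in('scene','side'):
    d=load(n); im=d['image']; w=cloud(d); X,Y,Z=[w[...,i] for i in range(3)]
    hsv=cv2.cvtColor(im,cv2.COLOR_RGB2HSV); H,S,V=[hsv[...,i].astype(int) for i in range(3)]
    yel=(H>15)&(H<35)&(S>120)
    def rect(m,name):
        P=w[m]; P=P[np.isfinite(P).all(1)]
        if len(P)<5: print(name,'few'); return
        r=cv2.minAreaRect(np.ascontiguousarray(P[:,:2],np.float32)); 
        q=np.percentile(P,[3,97],axis=0); print(n,name,len(P),'rect',np.round(r[0]),np.round(r[1]),round(r[2],1),'q',np.round(q).tolist())
    rect(yel&(X>495)&(X<640)&(Y>120)&(Y<215)&(Z>110),'handle top')
    rect(yel&(X>480)&(X<640)&(Y>120)&(Y<215)&(Z>46)&(Z<57),'walls')
    rect((X>500)&(X<760)&(Y>270)&(Y<340)&(Z>108)&(Z<125)&(H>100)&(H<130),'blue top')
    rect((S<45)&(V>120)&(X>400)&(X<640)&(Y>-110)&(Y<105)&(Z>2.5)&(Z<18),'tray')
    rect((X>350)&(X<620)&(Y>-400)&(Y<-120)&(Z>138)&(Z<150),'rim')
    rect((H>50)&(H<80)&(S>100)&(X>450)&(Z>54)&(Z<66),'crate')
np.set_printoptions(suppress=True)
print(rel([550,166,160],[np.pi,0,np.pi]))
E
```

```text
scene handle top 209 rect [562. 168.] [94. 21.] 8.6 q [[521.0, 157.0, 110.0], [607.0, 181.0, 120.0]]
scene walls 86 rect [581. 153.] [110.  56.] 48.9 q [[528.0, 131.0, 46.0], [609.0, 207.0, 56.0]]
scene blue top 211 rect [570. 301.] [93. 22.] 12.2 q [[528.0, 284.0, 109.0], [612.0, 313.0, 120.0]]
scene tray 1990 rect [521.  -5.] [206. 239.] 88.5 q [[429.0, -79.0, 3.0], [612.0, 68.0, 13.0]]
scene rim 862 rect [ 480. -261.] [223. 205.] 88.2 q [[379.0, -373.0, 139.0], [583.0, -151.0, 146.0]]
scene crate 523 rect [602. 229.] [271. 268.] 89.6 q [[469.0, 95.0, 54.0], [735.0, 362.0, 63.0]]
side handle top 169 rect [562. 168.] [96. 23.] 9.9 q [[518.0, 154.0, 111.0], [605.0, 181.0, 121.0]]
side walls 160 rect [563. 168.] [96. 72.] 8.3 q [[521.0, 129.0, 46.0], [611.0, 204.0, 56.0]]
side blue top 170 rect [568. 299.] [99. 22.] 13.9 q [[524.0, 283.0, 108.0], [614.0, 312.0, 121.0]]
side tray 1697 rect [520.  -3.] [210. 239.] 89.8 q [[411.0, -51.0, 3.0], [611.0, 80.0, 14.0]]
side rim 1256 rect [ 481. -262.] [225. 207.] 88.6 q [[378.0, -373.0, 138.0], [581.0, -152.0, 147.0]]
side crate 614 rect [600. 227.] [279. 272.] 89.0 q [[466.0, 92.0, 54.0], [734.0, 362.0, 64.0]]
(array([-43.5 , -27.41,   7.1 ]), array([-0.001, -0.   , -0.419]))
```

```bash
python3 - <<'E'
from h import *
np.set_printoptions(suppress=True)
w=cloud(load('scene')); X,Y,Z=[w[...,i] for i in range(3)]
m=(X>515)&(X<612)&(Y>145)&(Y<190)&(Z>112); P=w[m][:,:2]; print(np.polyfit(P[:,0],P[:,1],1))
print(rel([553,167,210],[np.pi,0,np.pi+.155]))
E
```

```text
[ 0.14605041 86.03627145]
(array([-43.73, -27.2 ,   2.1 ]), array([-0.001, -0.   , -0.574]))
```

Emit:
{"name": "step_arm", "arguments": {
  "commands": [-4.4,-2.7,0.2,0,0,-0.06,1,-8.8,-5.4,0.4,0,0,-0.12,1,-13.2,-8.1,0.6,0,0,-0.18,1,-17.6,-10.8,0.8,0,0,-0.24,1,-22,-13.5,1,0,0,-0.3,1,-26.4,-16.2,1.2,0,0,-0.36,1,-30.8,-18.9,1.4,0,0,-0.42,1,-35.2,-21.6,1.6,0,0,-0.48,1,-39.6,-24.3,1.9,0,0,-0.54,1,-43.7,-27.2,2.1,0,0,-0.574,1]
}}

```text
clock: 1.15
eef_pos: [545.9, 178.8, 210.7]
tool_rot: [3.141, -0.0, -2.984]
force: [1.4, 0.6, 0.5]
width: 85.1
gripper_force: 0.0
```

Emit:
{"name": "step_arm", "arguments": {
  "commands": [0,0,0,0,0,0,1,0,0,0,0,0,0,1,0,0,0,0,0,0,1,0,0,0,0,0,0,1,0,0,0,0,0,0,1]
}}

```text
clock: 1.65
eef_pos: [544.3, 182.2, 211.1]
tool_rot: [3.141, -0.0, -2.984]
force: [0.9, -1.5, -0.1]
width: 85.3
gripper_force: 0.0
```

```bash
python3 - <<'E'
from h import *
np.set_printoptions(suppress=True,precision=3)
log(); s=ctrl.read_state(); print(s['qpos'],s['eef_pos'],s['tool_rot'])
d=grab('wrist','w1'); w=cloud(d); X,Y,Z=[w[...,i] for i in range(3)]
m=(X>505)&(X<620)&(Y>140)&(Y<195)&(Z>108)&(Z<125); P=w[m]; print(len(P),np.polyfit(P[:,0],P[:,1],1)); r=cv2.minAreaRect(np.ascontiguousarray(P[:,:2],np.float32)); print(r, np.median(P,0))
E
```

```text
[-0.296  0.543 -0.116  1.756  0.079  0.847  1.281] [544.252 182.233 211.063] [ 3.141 -0.    -2.984]
2421 [ 0.147 88.129]
((561.1449584960938, 170.0668182373047), (94.2249526977539, 18.10676383972168), 8.710563659667969) [556.546 169.896 116.215]
```

View pics/w1.png

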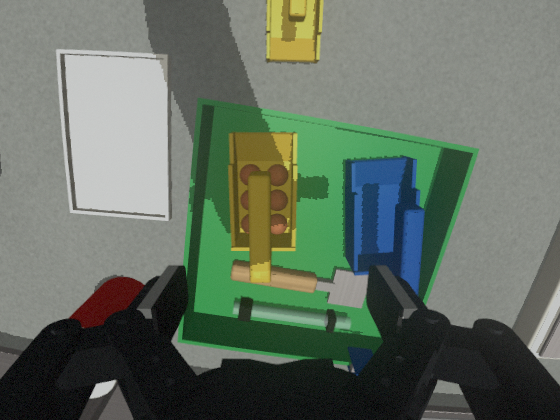

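The wrist view shows the scoop at (262,205) with six balls in it, the mouth at the top (robot side) and the scraper just below the handle end. The tray is at (115,135). Next I'll correct the position and descend.

```bash
python3 - <<'E'
from h import *
np.set_printoptions(suppress=True,precision=3)
d=load('wrist'); w=cloud(d); T=np.linalg.inv(np.array(d['world_to_cam']))
p=np.array([[60,52],[166,57],[170,218],[71,212],],float).reshape(-1,1,2)
n=cv2.undistortPoints(p,K(d),np.array(d['D'],float)).reshape(-1,2); r=np.c_[n,np.ones(4)]@T[:3,:3].T; C=T[:3,3]+r*((12-T[2,3])/r[:,2])[:,None]; print(C,C.mean(0))
im=d['image']; hsv=cv2.cvtColor(im,cv2.COLOR_RGB2HSV); m=((hsv[...,1]<30)&(hsv[...,2]>150)).astype(np.uint8); m[:, 185:]=0; m[230:]=0
n,l,st,c=cv2.connectedComponentsWithStats(m); i=1+st[1:,4].argmax(); P=w[l==i]; P=P[np.isfinite(P).all(1)]; print(st[i],np.median(P,0),cv2.minAreaRect(np.ascontiguousarray(P[:,:2],np.float32)))
for z in (200,87): print(rel([552.7,168,z],[np.pi,0,np.pi+.15]))
E
```

```text
[[436.437 -64.489  12.   ]
 [427.81   49.105  12.   ]
 [600.434  65.155  12.   ]
 [612.08  -54.402  12.   ]] [519.19   -1.158  12.   ]
[   55    49   114   172 16556] [510.958  -4.39    3.515] ((520.5801391601562, -8.044319152832031), (188.19805908203125, 130.62652587890625), 4.294597625732422)
(array([-0.6 , -1.51,  1.1 ]), array([ 0.   , -0.   ,  0.008]))
(array([-0.6 , -1.52, 12.4 ]), array([ 0.   , -0.   ,  0.008]))
```

Emit:
{"name": "step_arm", "arguments": {
  "commands": [-0.6,-1.5,1,0,0,0.01,1,-0.6,-1.5,3,0,0,0.01,1,-0.6,-1.5,5,0,0,0.01,1,-0.6,-1.5,7,0,0,0.01,1,-0.6,-1.5,9,0,0,0.01,1,-0.6,-1.5,10.5,0,0,0.01,1,-0.6,-1.5,11.5,0,0,0.01,1,-0.6,-1.5,12.4,0,0,0.01,1,-0.6,-1.5,12.4,0,0,0.01,1,-0.6,-1.5,12.4,0,0,0.01,1]
}}

```text
clock: 2.7
eef_pos: [553.6, 166.7, 87.2]
tool_rot: [3.142, 0.001, -2.996]
force: [-0.4, 0.4, 0.8]
width: 85.5
gripper_force: 0.0
```

```bash
python3 - <<'E'
from h import *
np.set_printoptions(suppress=True,precision=3)
log(); s=ctrl.read_state(); print(s['qpos'],s['eef_pos'],s['tool_rot'],s['force'])
d=grab('wrist','w2')
E
```

```text
[-0.283  0.72  -0.09   1.842  0.108  0.584  1.274] [553.551 166.664  87.167] [ 3.142  0.001 -2.996] [-0.372  0.355  0.826]
```

View pics/w2.png

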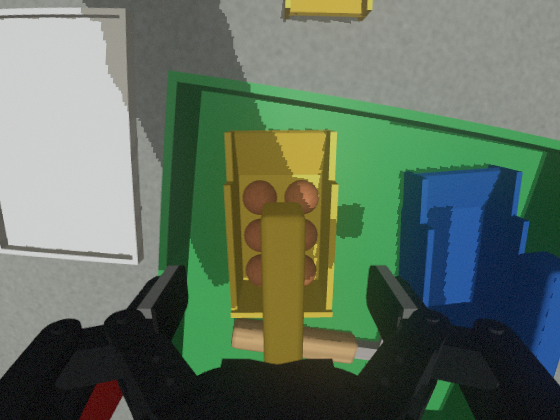

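The handle (283,280) sits centred between the pads (175/380), so I'll close the gripper.

Emit:
{"name": "step_arm", "arguments": {
  "commands": [0,0,0,0,0,0,0.6,0,0,0,0,0,0,0.4,0,0,0,0,0,0,0.25,0,0,0,0,0,0,0.1,0,0,0,0,0,0,0,0,0,0,0,0,0,0,0,0,0,0,0,0,0,0,0,0,0,0,0,0,0,0,0,0,0,0,0,0,0,0,0,0,0,0]
}}

```text
clock: 3.75
eef_pos: [553.1, 166.9, 87.0]
tool_rot: [3.141, -0.0, -2.996]
force: [-0.3, 0.3, 0.9]
width: 16.8
gripper_force: 61.5
```

Emit:
{"name": "step_arm", "arguments": {
  "commands": [0,0,-0.4,0,0,0,0,0,0,-1.2,0,0,0,0,0,0,-2.4,0,0,0,0,0,0,-3.8,0,0,0,0,0,0,-5.2,0,0,0,0,0,0,-6.6,0,0,0,0,0,0,-8,0,0,0,0,0,0,-9.2,0,0,0,0,0,0,-10,0,0,0,0,0,0,-10,0,0,0,0]
}}

```text
clock: 4.75
eef_pos: [554.0, 166.9, 188.5]
tool_rot: [3.141, 0.003, -2.997]
force: [-0.3, 0.6, -2.4]
width: 17.0
gripper_force: 61.2
```

Emit:
{"name": "step_arm", "arguments": {
  "commands": [0,0,-0.6,0,0,0,0,0,0,-1.8,0,0,0,0,0,0,-3.2,0,0,0,0,0,0,-4.6,0,0,0,0,0,0,-6,0,0,0,0,0,0,-7.2,0,0,0,0,0,0,-8,0,0,0,0,0,0,-8,0,0,0,0,0,0,-8,0,0,0,0]
}}

```text
clock: 5.65
eef_pos: [552.9, 166.6, 266.7]
tool_rot: [-3.141, -0.001, -2.996]
force: [0.3, -0.2, -1.6]
width: 17.2
gripper_force: 61.2
```

```bash
python3 - <<'E'
from h import *
np.set_printoptions(suppress=True,precision=3)
log(); s=ctrl.read_state(); print(s['qpos'],s['eef_pos'],s['tool_rot'],s['force'],s['gripper_force'])
d=grab('wrist','w3'); grab('scene','s3')
# kinematic fit
from itertools import product
from scipy.optimize import least_squares
D=np.loadtxt('log.txt'); print(D.shape)
def fk(q,p,sg):
    q=q*np.array(sg); T=np.array([0,0,p[0]]); Ro=R.from_euler('z',q[0])*R.from_euler('y',q[1])*R.from_euler('z',q[2])
    T=T+Ro.apply([p[4],0,p[1]]); Ro=Ro*R.from_euler('y',q[3])
    T=T+Ro.apply([p[5],0,0])
    Ro=Ro*R.from_euler('z',q[4]); T=T+Ro.apply([0,0,p[2]]); Ro=Ro*R.from_euler('y',q[5]); T=T+Ro.apply([p[6],0,p[3]]); Ro=Ro*R.from_euler('z',q[6]+p[7]); return T,Ro
def res(p,sg):
    o=[]
    for r in D:
        T,Ro=fk(r[:7],p,sg); o+=list(T-r[7:10]); o+=list(300*(Ro.inv()*R.from_euler('xyz',r[10:])).as_rotvec())
    return o
out=[]
for s1,s3,s5,s7,a in product([-1],[1,-1],[1,-1],[1,-1],[1.57,-1.57]):
    sg=[s1,1,s3,1,s5,1,s7]; f=least_squares(res,[340,400,400,250,0,0,0,a],args=(sg,)); out.append((f.cost,sg,f.x))
out.sort(key=lambda t:t[0])
for o in out[:4]: print(o)
pickle.dump(out[0],open('kin.pkl','wb'))
E
```

```text
[-0.264  0.487 -0.118  1.679  0.066  0.981  1.311] [552.912 166.618 266.676] [-3.141 -0.001 -2.996] [ 0.288 -0.174 -1.616] 61.18489623069763
(4, 13)
(np.float64(977.2207347138811), [-1, 1, -1, 1, -1, 1, -1], array([-37766.879,    484.944,    226.922, -37671.201,    128.349,
         -152.636,     65.089,      1.571]))
(np.float64(977.2207347174293), [-1, 1, -1, 1, -1, 1, -1], array([-37767.173,    484.942,    226.92 , -37671.495,    128.352,
         -152.637,     65.09 ,      1.571]))
(np.float64(3657.3716361661895), [-1, 1, -1, 1, 1, 1, -1], array([-211.406,  560.744,  381.343, -193.208,   -7.921,    1.777,
         -6.568,    1.488]))
(np.float64(3657.3716361668394), [-1, 1, -1, 1, 1, 1, -1], array([-211.407,  560.744,  381.343, -193.208,   -7.921,    1.777,
         -6.567,    1.488]))
```

View pics/w3.png

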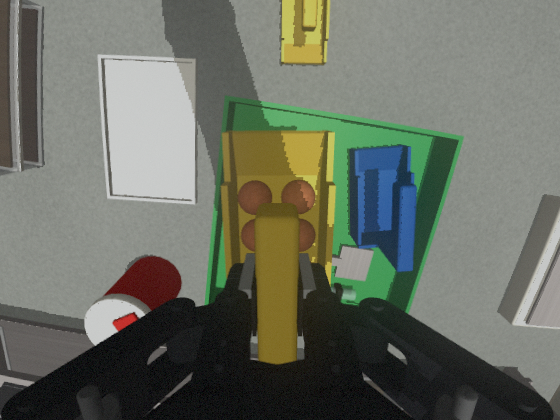

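```bash
cat > kin.py <<'E'
from h import *
from itertools import product
from scipy.optimize import least_squares
D=np.loadtxt('log.txt')
def ori(q,sg,a):
    q=q*np.array(sg); return R.from_euler('z',q[0])*R.from_euler('y',q[1])*R.from_euler('z',q[2])*R.from_euler('y',q[3])*R.from_euler('z',q[4])*R.from_euler('y',q[5])*R.from_euler('z',q[6]+a)
def fk(q,p,sg,a):
    q=q*np.array(sg); T=np.array([0,0,p[0]]); Ro=R.from_euler('z',q[0])*R.from_euler('y',q[1])*R.from_euler('z',q[2])
    T=T+Ro.apply([p[4],0,p[1]]); Ro=Ro*R.from_euler('y',q[3])*R.from_euler('z',q[4]); T=T+Ro.apply([p[5],0,p[2]]); Ro=Ro*R.from_euler('y',q[5]); T=T+Ro.apply([p[6],0,p[3]]); return T,Ro*R.from_euler('z',q[6]+a)
P0=np.array([340,400,400,220,0,0,0.]); SD=np.array([60,60,60,60,60,60,60.])
def res(p,sg,a):
    o=list((p-P0)/SD*.3)
    for r in D: o+=list(fk(r[:7],p,sg,a)[0]-r[7:10])
    return o
def fit():
    out=[]
    for s in product([1,-1],repeat=7):
      for a in (0,np.pi/2,-np.pi/2,np.pi):
        e=np.max([(ori(r[:7],s,a).inv()*R.from_euler('xyz',r[10:])).magnitude() for r in D]); out.append((e,s,a))
    out.sort(key=lambda t:t[0]); e,sg,a=out[0]; f=least_squares(res,P0,args=(sg,a))
    return out[:3],sg,a,f
E
python3 - <<'E'
from kin import *
np.set_printoptions(suppress=True,precision=2)
o,sg,a,f=fit(); print(o); print(f.x, f.fun[7:])
E
```

```text
[(np.float64(7.921572625001628e-16), (-1, 1, -1, 1, -1, 1, -1), 1.5707963267948966), (np.float64(0.0029535747564786623), (-1, -1, -1, -1, -1, -1, -1), 1.5707963267948966), (np.float64(0.21629240219093865), (-1, -1, -1, -1, 1, -1, -1), 1.5707963267948966)]
[291.25 725.02 387.16 372.67  29.41  67.63  77.72] [-25.96  21.99 -10.58 -11.8   10.4    6.17  -2.26   9.66  -2.83 -12.25
  13.     7.24]
```

The scoop is up with its balls held. I'll carry it to the box, turning so the mouth faces away from the robot. With the mouth outward, joint 6 has room to tip it.

Emit:
{"name": "step_arm", "arguments": {
  "commands": [0.2,-0.6,0,0,0,0.05,0,0.5,-1.8,0,0,0,0.15,0,0.9,-3.1,0,0,0,0.27,0,1.4,-4.5,0,0,0,0.39,0,1.8,-5.9,0,0,0,0.51,0,2.2,-7.3,0,0,0,0.63,0,2.6,-8.7,0,0,0,0.75,0,3.0,-10.1,0,0,0,0.87,0,3.4,-11.5,0,0,0,0.99,0,3.8,-12.9,0,0,0,1.11,0]
}}

```text
clock: 6.75
eef_pos: [533.8, 33.1, 266.3]
tool_rot: [-3.14, -0.001, 2.172]
force: [-0.2, -0.1, -2.7]
width: 17.3
gripper_force: 61.2
```

```bash
python3 - <<'E'
from kin import *
np.set_printoptions(suppress=True,precision=3)
log(); s=ctrl.read_state(); print(s['qpos'],s['eef_pos'],s['tool_rot'])
print(rel([510,-118,267],[np.pi,0,s['tool_rot'][2]-1.2]))
E
```

```text
[-0.246  0.428  0.189  1.798 -0.098  0.926  0.587] [533.76   33.053 266.346] [-3.14  -0.001  2.172]
(array([-11.11, -10.5 ,  -0.06]), array([-0.001,  0.   ,  1.2  ]))
```

Emit:
{"name": "step_arm", "arguments": {
  "commands": [-1.1,-1.1,0,0,0,0.12,0,-2.2,-2.1,0,0,0,0.24,0,-3.3,-3.2,0,0,0,0.36,0,-4.4,-4.2,0,0,0,0.48,0,-5.5,-5.2,0,0,0,0.6,0,-6.7,-6.3,0,0,0,0.72,0,-7.8,-7.4,0,0,0,0.84,0,-8.9,-8.4,0,0,0,0.96,0,-10,-9.5,0,0,0,1.08,0,-11.1,-10.5,0,0,0,1.2,0]
}}

```text
clock: 7.75
eef_pos: [510.7, -117.9, 266.4]
tool_rot: [-3.141, 0.001, 0.972]
force: [0.2, -1.2, -2.2]
width: 17.2
gripper_force: 61.2
```

```bash
python3 - <<'E'
from kin import *
np.set_printoptions(suppress=True,precision=3)
log(); s=ctrl.read_state(); print(s['qpos'],s['eef_pos'],s['tool_rot'])
print(rel([489,-266,267],[np.pi,0,-.4]))
E
```

```text
[-0.19   0.449  0.529  1.831 -0.276  0.936 -0.137] [ 510.687 -117.88   266.434] [-3.141  0.001  0.972]
(array([-13.46,   6.56,  -0.06]), array([-0.   ,  0.001,  1.372]))
```

Emit:
{"name": "step_arm", "arguments": {
  "commands": [-1.3,0.7,0,0,0,0.13,0,-2.6,1.3,0,0,0,0.27,0,-4.0,2.0,0,0,0,0.41,0,-5.4,2.6,0,0,0,0.55,0,-6.7,3.3,0,0,0,0.69,0,-8.1,3.9,0,0,0,0.83,0,-9.5,4.6,0,0,0,0.97,0,-10.9,5.3,0,0,0,1.11,0,-12.3,6.0,0,0,0,1.25,0,-13.5,6.6,0,0,0,1.37,0]
}}

```text
clock: 8.75
eef_pos: [490.0, -266.7, 266.3]
tool_rot: [3.141, 0.001, -0.398]
force: [0.9, -0.2, -2.5]
width: 17.3
gripper_force: 61.2
```

```bash
python3 - <<'E'
from kin import *
np.set_printoptions(suppress=True,precision=3)
log(); s=ctrl.read_state(); print(s['qpos'],s['eef_pos'],s['tool_rot'],s['force'])
d=grab('side'); e=grab('wrist')
cv2.imwrite('pics/c4.png',np.hstack([cv2.resize(d['image'][150:360,230:470],(420,368)),cv2.resize(e['image'],(380,285)) if 0 else cv2.copyMakeBorder(cv2.resize(e['image'],(380,285)),0,83,0,0,cv2.BORDER_CONSTANT)])[...,::-1])
E
```

```text
[-0.103  0.601  0.898  1.749 -0.532  1.056 -0.987] [ 490.049 -266.69   266.343] [ 3.141  0.001 -0.398] [ 0.862 -0.199 -2.507]
```

View pics/c4.png

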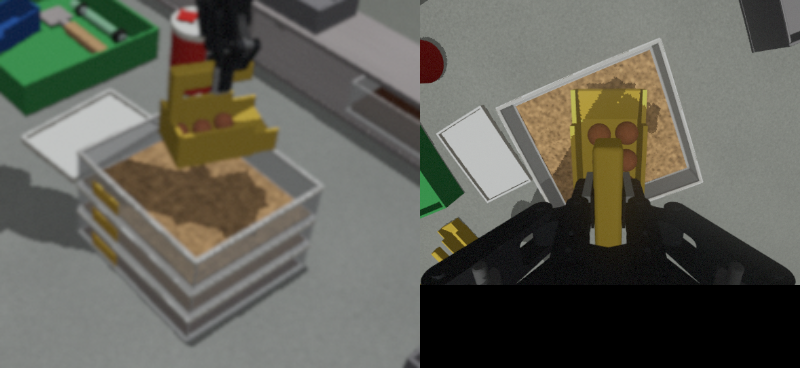

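Side and wrist views show the scoop inside the rim outline, mouth facing outward, balls aboard. I'll lower it with a slight tilt of 0.26, which is less than the ramp angle.

Emit:
{"name": "step_arm", "arguments": {
  "commands": [-0.05,0,0.4,0,-0.02,0,0,-0.1,0,1.1,0,-0.05,0,0,-0.15,0,1.9,0,-0.08,0,0,-0.2,0,2.7,0,-0.11,0,0,-0.27,0,3.5,0,-0.14,0,0,-0.33,0,4.3,0,-0.17,0,0,-0.38,0,5.1,0,-0.2,0,0,-0.43,0,5.7,0,-0.23,0,0,-0.47,0,6.1,0,-0.25,0,0,-0.5,0,6.3,0,-0.26,0,0]
}}

```text
clock: 9.85
eef_pos: [485.8, -264.4, 203.3]
tool_rot: [3.141, 0.262, -0.393]
force: [0.6, -0.2, -2.9]
width: 17.0
gripper_force: 61.2
```

```bash
python3 - <<'E'
from kin import *
np.set_printoptions(suppress=True,precision=3)
log(); s=ctrl.read_state(); print(s['qpos'],s['eef_pos'],s['tool_rot'],s['force'])
# rows for grip staying: tilt phi from .26, in current tool frame
for ph,up in ((.35,0),(.45,0),(.55,2),(.65,3),(.75,4),(.85,4),(.95,4),(1.05,4)):
    a=.26; g=lambda p,u: np.array([-19*np.sin(p),0,19*np.cos(p)-u]); v=g(ph,up)-g(a,0)
    # base frame (x mouth, z down) -> tool frame now (rot -a about y)
    print(ph,np.round(R.from_euler('y',-a).inv().apply(v)/10,2))
E
```

```text
[-0.012  0.805  0.835  1.594 -0.506  1.265 -1.014] [ 485.767 -264.426  203.286] [ 3.141  0.262 -0.393] [ 0.57  -0.233 -2.94 ]
0.35 [-0.17  0.   -0.01]
0.45 [-0.36  0.   -0.03]
0.55 [-0.59  0.   -0.27]
0.65 [-0.8   0.   -0.43]
0.75 [-1.    0.   -0.61]
0.85 [-1.16  0.   -0.71]
0.95 [-1.31  0.   -0.82]
1.05 [-1.45  0.   -0.95]
```

Emit:
{"name": "step_arm", "arguments": {
  "commands": [-0.08,0,0,0,-0.04,0,0,-0.17,0,0,0,-0.09,0,0,-0.26,0,0,0,-0.14,0,0,-0.36,0,0,0,-0.19,0,0,-0.48,0,-0.15,0,-0.24,0,0,-0.59,0,-0.27,0,-0.29,0,0,-0.7,0,-0.35,0,-0.34,0,0,-0.8,0,-0.43,0,-0.39,0,0,-0.9,0,-0.52,0,-0.44,0,0,-1.0,0,-0.61,0,-0.49,0,0]
}}

```text
clock: 10.85
eef_pos: [478.5, -261.6, 212.8]
tool_rot: [3.141, 0.751, -0.393]
force: [-0.1, -0.4, -1.8]
width: 17.0
gripper_force: 61.3
```

```bash
python3 - <<'E'
from kin import *
np.set_printoptions(suppress=True,precision=3)
log(); s=ctrl.read_state(); print(s['qpos'],s['eef_pos'],s['tool_rot'],s['force'])
for ph,up in ((.85,2),(.95,4),(1.05,6)):
    a=.75; g=lambda p,u: np.array([-19*np.sin(p),0,19*np.cos(p)-u]); v=g(ph,up)-g(a,0)
    print(ph,np.round(R.from_euler('y',-a).inv().apply(v)/10,2))
E
```

```text
[ 0.116  1.065  0.775  1.172 -0.382  1.843 -1.096] [ 478.545 -261.552  212.78 ] [ 3.141  0.751 -0.393] [-0.107 -0.416 -1.832]
0.85 [-0.33  0.   -0.16]
0.95 [-0.65  0.   -0.33]
1.05 [-0.97  0.   -0.52]
```

Emit:
{"name": "step_arm", "arguments": {
  "commands": [-0.1,0,-0.1,0,-0.03,0,0,-0.2,0,-0.1,0,-0.06,0,0,-0.33,0,-0.16,0,-0.1,0,0,-0.33,0,-0.16,0,-0.1,0,0,-0.33,0,-0.16,0,-0.1,0,0,-0.33,0,-0.16,0,-0.1,0,0]
}}

```text
clock: 11.45
eef_pos: [477.1, -260.9, 216.2]
tool_rot: [3.141, 0.849, -0.394]
force: [0.2, -0.2, -0.8]
width: 16.9
gripper_force: 61.4
```

```bash
python3 - <<'E'
from kin import *
np.set_printoptions(suppress=True,precision=3)
log(); s=ctrl.read_state(); print(s['qpos'],s['eef_pos'],s['tool_rot'],s['force'])
d=grab('side'); e=grab('wrist'); f=grab('scene')
a=cv2.resize(d['image'][180:330,260:430],(400,353)); b=cv2.resize(f['image'][190:320,125:270],(394,353))
cv2.imwrite('pics/c5.png',np.vstack([np.hstack([a,b]),cv2.resize(e['image'][0:340],(794//2*2,1)).repeat(1,0)[:1]*0])[...,::-1])
cv2.imwrite('pics/c5.png',np.hstack([a,b])[...,::-1])
E
```

```text
[ 0.144  1.113  0.746  1.093 -0.351  1.948 -1.112] [ 477.051 -260.894  216.2  ] [ 3.141  0.849 -0.394] [ 0.17  -0.181 -0.842]
```

View pics/c5.png

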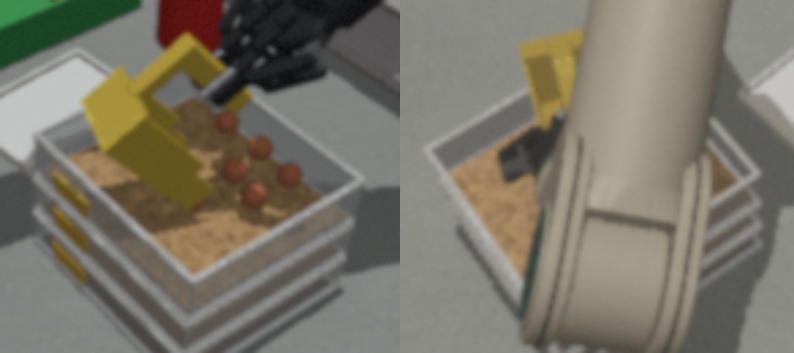

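Five balls are visible in the box at crop (227,122), (260,148), (235,170), (290,175) and (254,194). The sixth may be hidden behind the scoop. I'll raise it and count by colour.

Emit:
{"name": "step_arm", "arguments": {
  "commands": [-0.4,0,-0.3,0,0,0,0,-1.2,0,-1.0,0,0,0,0,-2.0,0,-1.8,0,0,0,0,-3.0,0,-2.7,0,0,0,0,-4.0,0,-3.5,0,0,0,0,-5.0,0,-4.4,0,0,0,0,-6.0,0,-5.3,0,0,0,0,-6.0,0,-5.3,0,0,0,0]
}}

```text
clock: 12.4
eef_pos: [467.0, -257.5, 289.6]
tool_rot: [3.138, 0.832, -0.396]
force: [0.1, -0.3, -1.9]
width: 17.2
gripper_force: 61.4
```

```bash
cat > balls.py <<'E'
from h import *
def balls(n):
    d=grab(n); w=cloud(d); hsv=cv2.cvtColor(d['image'],cv2.COLOR_RGB2HSV); H,S,V=[hsv[...,i].astype(int) for i in range(3)]
    m=((H<10)&(S>110)&(V>50)).astype(np.uint8); k,l,st,c=cv2.connectedComponentsWithStats(m)
    for i in range(1,k):
        if st[i,4]>=12:
            p=np.nanmedian(w[l==i],0); print(n,np.round(c[i]),st[i,4],np.round(p))
E
python3 - <<'E'
from balls import *
np.set_printoptions(suppress=True,precision=3)
s=ctrl.read_state(); print(s['qpos'],s['eef_pos'],s['tool_rot'],s['force'])
for n in('side','wrist','scene'): balls(n)
E
```

```text
[ 0.345  0.917  0.205  1.083 -0.055  1.981 -1.423] [ 467.012 -257.493  289.629] [ 3.138  0.832 -0.396] [ 0.055 -0.27  -1.871]
side [336. 159.] 52 [720.  20. 127.]
side [337. 194.] 319 [700. -13.  32.]
side [357. 233.] 19 [ 562. -227.  115.]
side [371. 242.] 37 [ 560. -269.  118.]
side [359. 252.] 42 [ 518. -277.  118.]
side [383. 254.] 37 [ 553. -312.  118.]
side [341. 263.] 20 [ 463. -277.  120.]
side [366. 261.] 17 [ 509. -307.  121.]
scene [351. 257.] 103 [726.  23. 124.]
scene [343. 288.] 411 [756. -24.  53.]
```

Six balls are in the box, at x 463–562 and y −312 to −227, all inside the walls. Now I'll level the scoop.

Emit:
{"name": "step_arm", "arguments": {
  "commands": [0,0,0,0,0.06,0,0,0,0,0,0,0.15,0,0,0,0,0,0,0.25,0,0,0,0,0,0,0.35,0,0,0,0,0,0,0.45,0,0,0,0,0,0,0.55,0,0,0,0,0,0,0.65,0,0,0,0,0,0,0.74,0,0,0,0,0,0,0.8,0,0,0,0,0,0,0.832,0,0]
}}

```text
clock: 13.55
eef_pos: [465.5, -256.1, 286.8]
tool_rot: [3.14, 0.005, -0.392]
force: [-0.4, -0.3, -1.9]
width: 17.2
gripper_force: 61.3
```

```bash
python3 - <<'E'
from balls import *
np.set_printoptions(suppress=True,precision=3)
s=ctrl.read_state(); print(s['qpos'],s['eef_pos'],s['tool_rot'],s['force'])
balls('side')
# scoop tilt/handle seen: tray fit in side+scene (white, z 6..16) 
for n in('side','scene'):
    d=grab(n) if n=='scene' else load(n); w=cloud(d); hsv=cv2.cvtColor(d['image'],cv2.COLOR_RGB2HSV)
    m=((hsv[...,1]<30)&(hsv[...,2]>135)&(w[...,2]<20)&(w[...,2]>0)&(w[...,0]>410)&(w[...,0]<630)&(w[...,1]>-90)&(w[...,1]<90)).astype(np.uint8)
    k,l,st,c=cv2.connectedComponentsWithStats(m); i=1+st[1:,4].argmax(); P=w[l==i]; print(n,st[i],cv2.minAreaRect(np.ascontiguousarray(P[:,:2],np.float32)))
print(rel([500,-130,290],[np.pi,0,s['tool_rot'][2]+1.2]))
E
```

```text
[ 0.307  0.403  0.202  1.775 -0.092  0.978 -1.417] [ 465.49  -256.136  286.835] [ 3.14   0.005 -0.392] [-0.408 -0.291 -1.932]
side [331. 174.] 39 [695.   9.  96.]
side [352. 193.] 12 [745. -29.  31.]
side [333. 195.] 38 [697.  -4.  29.]
side [373. 244.] 12 [ 560. -275.  115.]
side [359. 252.] 34 [ 516. -276.  119.]
side [384. 255.] 20 [ 554. -317.  117.]
side [341. 263.] 35 [ 464. -280.  118.]
side [367. 263.] 39 [ 507. -311.  118.]
side [ 242  200   67   52 1553] ((527.342041015625, 5.0621490478515625), (198.974365234375, 138.4324493408203), 4.3173298835754395)
scene [ 242  192   92   77 2679] ((518.9677734375, 0.9815597534179688), (217.18765258789062, 177.21604919433594), 0.07448321580886841)
(array([ -1.63, -12.97,  -0.33]), array([-0.003,  0.007, -1.2  ]))
```

Emit:
{"name": "step_arm", "arguments": {
  "commands": [-0.2,-1.0,0,0,0,-0.02,0,-0.7,-3.2,0,0,0,-0.07,0,-1.3,-6.2,0,0,0,-0.12,0,-1.9,-9.4,0,0,0,-0.18,0,-2.5,-12.6,0,0,0,-0.24,0,-3.2,-16,0,0,0,-0.3,0,-3.9,-19.4,0,0,0,-0.36,0,-4.5,-22.4,0,0,0,-0.41,0,-4.9,-24.6,0,0,0,-0.45,0,-5.0,-25.3,0,0,0,-0.467,0]
}}

```text
clock: 14.65
eef_pos: [518.1, 0.4, 286.4]
tool_rot: [-3.139, 0.006, 0.082]
force: [-0.4, 0.2, -2.6]
width: 17.2
gripper_force: 61.2
```

```bash
python3 - <<'E'
from balls import *
np.set_printoptions(suppress=True,precision=3)
s=ctrl.read_state(); print(s['qpos'],s['eef_pos'],s['tool_rot'],s['force'])
grab('wrist','w6'); balls('side')
E
```

```text
[-0.068  0.379  0.021  1.804 -0.012  0.965 -1.531] [518.052   0.36  286.423] [-3.139  0.006  0.082] [-0.386  0.18  -2.632]
side [336. 159.] 50 [722.  20. 127.]
side [341. 187.] 735 [707. -20.  58.]
side [384. 255.] 27 [ 553. -314.  117.]
side [359. 254.] 16 [ 515. -278.  115.]
side [340. 265.] 15 [ 460. -278.  116.]
side [366. 265.] 19 [ 505. -312.  116.]
```

View pics/w6.png

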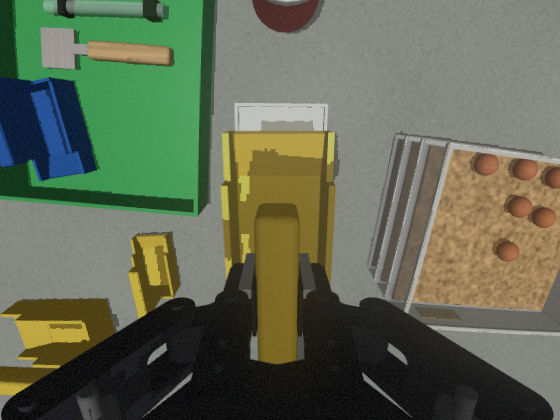

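The wrist view shows all six balls in the box, between (487,163) and (555,177), and the scoop empty. The tray's far edge runs from (235,104) to (327,104).

```bash
python3 - <<'E'
from h import *
np.set_printoptions(suppress=True,precision=1)
d=load('wrist'); T=np.linalg.inv(np.array(d['world_to_cam']))
p=np.array([[235,104],[328,104]],float).reshape(-1,1,2)
n=cv2.undistortPoints(p,K(d),np.array(d['D'],float)).reshape(-1,2); r=np.c_[n,np.ones(2)]@T[:3,:3].T; C=T[:3,3]+r*((12-T[2,3])/r[:,2])[:,None]
m=C.mean(0); e=C[0]-C[1]; L=np.linalg.norm(e[:2]); ax=np.array([e[1],-e[0]])/L; print(C,L,'centre',m[:2]-90*ax,'yaw',np.arctan2(ax[1],ax[0]))
E
```

```text
[[602.4  61.6  12. ]
 [612.3 -57.   12. ]] 118.97878271653707 centre [517.6  -5.2] yaw 0.0830278318331729
```

Emit:
{"name": "step_arm", "arguments": {
  "commands": [-0.2,0.2,0.8,0,0,0,0,-0.4,0.4,2.4,0,0,0,0,-0.4,0.4,4.6,0,0,0,0,-0.4,0.4,7,0,0,0,0,-0.4,0.4,9.4,0,0,0,0,-0.4,0.4,11.8,0,0,0,0,-0.4,0.4,14,0,0,0,0,-0.4,0.4,16,0,0,0,0,-0.4,0.4,17.6,0,0,0,0,-0.4,0.4,18.6,0,0,0,0]
}}

```text
clock: 15.75
eef_pos: [511.8, -10.1, 99.6]
tool_rot: [3.141, 0.007, 0.072]
force: [0.3, -0.5, -2.0]
width: 17.0
gripper_force: 61.2
```

Emit:
{"name": "step_arm", "arguments": {
  "commands": [0,0,0.3,0,0,0,0,0,0,0.6,0,0,0,0,0,0,0.8,0,0,0,0,0,0,0.95,0,0,0,0,0,0,1.0,0,0,0,0,0,0,1.0,0,0,0,0,0,0,1.0,0,0,0,0]
}}

```text
clock: 16.45
eef_pos: [513.2, -7.8, 91.4]
tool_rot: [-3.141, 0.004, 0.075]
force: [-0.3, 0.1, -1.7]
width: 17.3
gripper_force: 61.2
```

```bash
python3 - <<'E'
from h import *
np.set_printoptions(suppress=True,precision=3)
s=ctrl.read_state(); print(s['eef_pos'],s['tool_rot'],s['force'])
E
```

```text
[513.213  -7.832  91.372] [-3.141  0.004  0.075] [-0.326  0.055 -1.701]
```

Emit:
{"name": "step_arm", "arguments": {
  "commands": [0,-0.2,0.15,0,0,0,0,0,-0.3,0.3,0,0,0,0,0,-0.3,0.4,0,0,0,0,0,-0.3,0.5,0,0,0,0,0,-0.3,0.5,0,0,0,0]
}}

```text
clock: 16.95
eef_pos: [512.8, -4.9, 86.0]
tool_rot: [-3.141, 0.004, 0.075]
force: [0.3, 0.2, -1.1]
width: 17.5
gripper_force: 61.2
```

Emit:
{"name": "step_arm", "arguments": {
  "commands": [0,0,0.1,0,0,0,0,0,0,0.1,0,0,0,0,0,0,0.1,0,0,0,0]
}}

```text
clock: 17.25
eef_pos: [512.8, -5.1, 85.8]
tool_rot: [-3.141, 0.004, 0.075]
force: [-2.0, 0.8, 5.8]
width: 17.1
gripper_force: 62.3
```

The upward force shows the scoop has touched the tray floor, so I'll release.

Emit:
{"name": "step_arm", "arguments": {
  "commands": [0,0,0.05,0,0,0,0.25,0,0,0.05,0,0,0,0.4,0,0,0.05,0,0,0,0.6,0,0,0.05,0,0,0,0.8,0,0,0,0,0,0,1,0,0,0,0,0,0,1,0,0,0,0,0,0,1,0,0,0,0,0,0,1]
}}

```text
clock: 18.05
eef_pos: [512.8, -4.9, 85.1]
tool_rot: [-3.141, 0.004, 0.075]
force: [-0.1, 0.6, -0.7]
width: 85.3
gripper_force: 0.0
```

Emit:
{"name": "step_arm", "arguments": {
  "commands": [0,0,-0.6,0,0,0,1,0,0,-2,0,0,0,1,0,0,-4,0,0,0,1,0,0,-6,0,0,0,1,0,0,-8,0,0,0,1,0,0,-10,0,0,0,1,0,0,-12,0,0,0,1,0,0,-14,0,0,0,1,0,0,-14,0,0,0,1,0,0,-14,0,0,0,1]
}}

```text
clock: 19.05
eef_pos: [513.4, -4.9, 225.5]
tool_rot: [-3.141, 0.004, 0.075]
force: [-0.5, -0.5, -0.1]
width: 85.4
gripper_force: 0.0
```

```bash
python3 - <<'E'
from balls import *
np.set_printoptions(suppress=True,precision=2)
s=ctrl.read_state(); print(s['eef_pos'],s['force'],s['width'])
balls('side'); d=grab('wrist','w7'); w=cloud(d); X,Y,Z=[w[...,i] for i in range(3)]
m=(X>440)&(X<600)&(Y>-40)&(Y<30)&(Z>106)&(Z<122); P=w[m]; print(len(P),cv2.minAreaRect(np.ascontiguousarray(P[:,:2],np.float32)),np.linalg.lstsq(np.c_[P[:,:2]-P[:,:2].mean(0),np.ones(len(P))],P[:,2],rcond=None)[0])
E
```

```text
[513.37  -4.95 225.48] [-0.5  -0.55 -0.08] 85.4353652635111
side [336. 159.] 50 [721.  20. 127.]
side [341. 187.] 737 [708. -20.  57.]
side [358. 231.] 18 [ 566. -226.  118.]
side [369. 244.] 12 [ 556. -271.  116.]
side [359. 254.] 19 [ 515. -279.  115.]
side [382. 256.] 12 [ 551. -314.  113.]
side [367. 265.] 13 [ 505. -314.  115.]
2172 ((503.27984619140625, -6.500606536865234), (93.44987487792969, 17.83534049987793), 4.536979675292969) [ -0.01   0.   115.16]
```

View pics/w7.png

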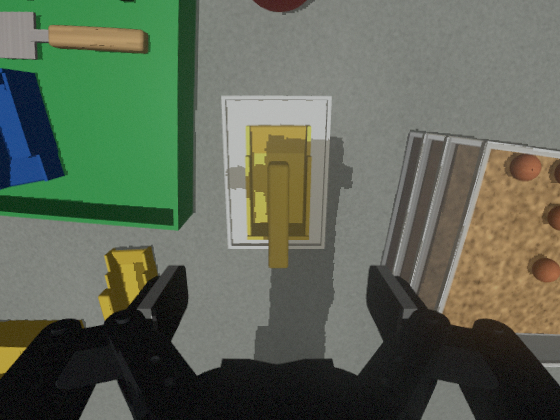

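The scoop stands level and centred in the tray at (280,185), the gripper is clear, and the balls are in the box. Handing in.

```bash
python3 -c "
from cell import ctrl
print(ctrl.finish_job())"
```

```text
the job is handed in; nothing more can be done
None
```

I handed the job in after about 19 s on the robot clock: all six balls were counted in the top breeder box after the pour, the empty yellow scoop stands level in the white tray, and nothing else appears to have moved; no verdict was returned.

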